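# Jack up the microscope platform and hold it

### The arm

A 7-joint arm with a two-finger parallel gripper is mounted at the origin on the work surface. World frame = base frame: x ahead of the robot, y to its left, z up, the work surface at z = 0. Lengths are in m, angles in rad, forces in N, time in s.
With the tool pointing down it reaches from about 0.425 to 0.975 m from the base axis. Payload 16.7 kg.
Tool frame: the origin (TCP) lies at the very end of the fingers, on their centre line; the grasp point (between the pads) lies 19 mm behind it; z points along the fingers, x is the direction in which the jaws open and shut, and the axes are right-handed (so a half turn about z gives the same grasp; the last joint's range is limited). The gripper opens to 85 mm and grips with 20 to 120 N. Pads are 22 mm wide; open, the fingers measure 114 mm over their backs; the gripper's body (76 mm by 85 mm) begins 54 mm behind the grasp point. The pads swing forward as they close: fully open they stand 13 mm farther back than shut.
Start: joints at [1.032, 0.426, 0.074, 1.606, -0.034, 1.111, -0.067], TCP at [0.256, -0.625, 0.231] pointing down, gripper open.
Joint ranges: [-2.85, 2.85], [-0.5, 2.14], [-1.23, 1.37], [0.21, 2.46], [-1.02, 4.16], [0.16, 2.05], [-2.73, 2.73]. Speed limits (rad/s): [1.89, 1.89, 2.39, 2.39, 3.01, 3.01, 3.01].

### API

Orientations are given as a rotation vector (axis times angle).
In Python, from rig import robot gives the robot as it stands.
- The arm moves only by the shell command python3 -m jog 'ROWS' [OPENING] [FORCE]. ROWS is JSON, a list of rows, each a list of 2 entries, a list of its own where there are three numbers: the shift along the tool's x, y, z in mm, then the turn about the tool's z in degrees. In form: [[[tx, ty, tz], spin], ...]. A call has exactly 5 rows; each row shifts and turns the pose as measured when the row begins, along the tool's axes as they then stand; what a row does not reach is not made up. A row lasts 1/8 s, in which the tool goes at most 62.5 mm and 10.7 degrees, less where a joint would pass 70% of its speed; a pose out of reach is approached as far as the arm can. A call with a gripper value outside its range is refused whole. OPENING is the opening, from 0 (shut) to 1 (fully open), set as the call begins (- or left out, the last holds). The fingers move at their own pace and stop on an object; FORCE is the grip in N (left out, the last holds). Time passes only in rows, so rows that do not move let the fingers close, or fill a call up. It gives the time, the measured TCP pose, the force and the opening at its end, in the units of the state.
- robot.read_state(): the state, without advancing time (a new reading comes with each control period).
- robot.camera(name): name is "scene" or "side" or "wrist"; returns a dict with "pixels" (420x560x3 uint8, red, green, blue), "camera_matrix" (3x3 intrinsics, pixels), "dist_coeffs" ([k1, k2, p1, p2, k3] as OpenCV has them; the pictures are not rectified), "pose" (4x4, takes a point from camera to world coordinates). Camera axes: x right, y down, z forward; pixel columns grow to the right and rows downward; lengths in m; the calibration is good to about 2 mm. A picture is of the moment at which its call begins. There is no depth.
- robot.close_job(): hands the job in, once; it reports no verdict.
The state is a dict: "time": time; "joint_pos": joint angles; "joint_vel": joint speeds; "effort": joint torques, N m; "tool_pos": TCP position; "tcp_rot": TCP orientation; "wrist_force": force on the tool from outside, world axes, zero at the start; "moment": the same for the moment, N m; "gripper_width": finger opening in m.
Only numpy, scipy, OpenCV 4.12 (cv2) and the standard library are available. Lean on these libraries where they do the work, as an engineer would, in place of code of your own. Each camera call takes 0.05 s, during which the arm holds its last target. There are 200 camera calls.

### The job

The microscope platform needs a new foot. Drape the loose slotted rubber pad over the bar of the little jack, then set the jack on the bench with that pad centred under the platform's lift point (the steel lug with the round bolt head). Pump the handle twice, all the way down each time and letting it come right up in between, and finish while holding it fully down on the second stroke so the platform stays lifted on the pad; do not lift the platform with the arm itself, and leave the other things on the bench where they are.

Things in the scene. Friction and masses are not known exactly. Their poses are not given: they have to be found in the camera images.
- pad_mid (a point): centre (half-way up) of the loose black rubber pad, an upside-down U channel, 36 mm along its x, 42 mm along its y, 30 mm tall, 70 g. The slot runs along y, open below and at both ends, 22 mm wide, 18 mm deep; web 12 mm, legs 7 mm thick. It stands legs down on the bench; grasp it across the legs (along x). Draped, its web rests on the bar and its centre is 3 mm below the bar's top face
- jack: the loose low jack, 0.9 kg; origin under its base, below the carrying post; z up, x from the post to the saddle bar (the handle lies to -x). Base plate 88 mm wide (y), x from -155 to +120 mm, 12 mm thick. It can be slid on the bench while held by the post; keep its base flat on the bench
- post (a point): centre of the grip of the jack's upright carrying post, at jack x = 0, y = 0, 75 mm above the bench; the post is 24 mm (jack x) by 28 mm (jack y), its top 95 mm above the bench. Grip it across jack y.
- bar_top (a point): middle of the top face of the jack's saddle bar (axes as the jack's), at jack x = 90 mm, y = 0, 46 mm above the bench when lowered. The bar runs along jack y, 16 mm wide, 12 mm thick, on a slim column; its end plates rise 6 mm above the top face, 56 mm clear between them. It rises 40 mm per rad of the handle, 18 mm in all
- paddle (a point): centre of the upper face of the paddle (46 by 64 mm) on the pump handle, 110 mm from the pivot and 6 mm above the handle's centre line; pivot along jack y at jack x = -30 mm, 35 mm above the bench. Raised, it slopes up 0.5 rad away from the post, face 93 mm high at jack x = -124 mm; fully down 0.05 rad, 46 mm high at x = -140 mm. Press it from above with shut fingers
- handle (a joint): pump handle: 0 raised, 0.45 rad fully down (stop). A spring brings it up whenever it is let go, lowering the bar with it: there is no latch. Pressing at the paddle takes about 4 N empty and 8 to 14 N with the platform's weight.
- lift_point (a point): centre of the underside of the lift point: a round steel pad 24 mm across below a lug 44 mm wide; a round bolt head 26 mm across tops the lug, 25 mm above this point. With the platform down it is 64 mm above the bench, 6 mm above the top of the pad draped on the lowered bar. x points horizontally in towards the platform, whose edge begins 35 mm beyond this point and microscope 105 mm beyond
- platform: platform with microscope, 3.4 kg, on fixed feet; plate 260 (x) by 300 mm, 18 mm thick, underside 66 mm above the bench. Origin on the bench amid the feet, 165 mm along x from the lift point; x points from the lug edge to the far edge. Round feet 60 mm across at x = +-100, y = +-120 mm. It pivots on the far feet; the lug then carries about 18 N
- plate (a joint): tilt of the platform about its far feet: 0 resting down, about 0.045 rad when the jack is fully up under the lug; the lug rises 265 mm x this angle.
- beaker: glass beaker 54 mm across, 65 mm tall; leave alone. Origin at the centre of its underside
- reagent: amber bottle 56 mm across, 110 mm tall; leave alone. Origin at the centre of its underside
- dish: clear dish 90 mm across, 16 mm tall; leave alone. Origin at the centre of its underside
- spare_foot: new rubber foot, a round block 48 mm across, 55 mm tall; leave alone. Origin at the centre of its underside
- slide_box: slide box 50 x 80 x 32 mm; leave alone. Origin at the centre of its underside
- timer: timer 60 x 50 x 30 mm; leave alone. Origin at the centre of its underside
- pen: marker pen 120 mm long, 15 mm thick, lying along its x; leave alone. Origin at the centre of its underside
Mind the look-alikes: they are no part of the job. Leave any purple look-alike of the part that bears pad_mid alone.

How it is judged:
On the way, in this order (a step that is already met when the one before it is completed fails the run):
1. the pad is draped over the jack's bar (distance between pad_mid and bar_top below 0.009 m and z of pad_mid in the frame of bar_top below 0.006 m and angle between the y axis of pad_mid and the y axis of bar_top, either way round below 0.15 rad and angle between the z axis of pad_mid and the z axis of bar_top, either way round below 0.12 rad), for 0.3 s.
2. the jack stands with the pad under the lift point, handle up (all of step 1 and horizontal distance between pad_mid and lift_point below 0.01 m and angle between jack's own z axis and vertical below 0.06 rad and value of joint handle below 0.06 rad and linear speed of jack below 0.02 m/s), for 0.3 s.
3. first stroke: handle all the way down, platform lifted (horizontal distance between pad_mid and lift_point below 0.01 m and angle between jack's own z axis and vertical below 0.06 rad and value of joint handle above 0.39 rad and value of joint plate above 0.028 rad), for 0.1 s.
4. handle let right up, platform down again (value of joint handle below 0.06 rad and value of joint plate below 0.006 rad), for 0.1 s.
5. second stroke: handle all the way down (all of step 3), for 0.1 s.
At the end, for the whole second after the job is handed in: Fingers hold the handle down (over 0.39 of 0.45 rad, 2 N); platform tilted up over 0.028 rad (lug up 7 mm), carried by the pad alone: pad draped on the bar and within 10 mm of the lift point seen from above, jack flat, neither arm nor bare jack touching the platform (all of step 1 and all of step 5 and contact force between each of the arm, the fingers, jack and platform below 1 N and contact force between the fingers and jack above 2 N); the arm keeps its last pose, push and grip.
It fails at once if a bystander was moved more than 30 mm (distance of any of beaker, reagent, dish, spare_foot, slide_box, timer, pen from where it was at the start of the episode above 0.03 m).
It fails at once if the arm lifted or pushed the platform (contact force between any of the arm, the fingers and platform above 10 N).
It also fails if it takes over 59 s, if anything falls off the work surface, if the arm or the gripper's body presses on something with over 40 N, if the wrist force passes 120 N, or if a joint passes its speed limit or range.

## Working session

There is one attempt and no reset: what is moved stays moved. The work goes in short steps, Python scripts to look and compute and a shell command to move; the robot and the scene stay as the last step left them, time stands still between calls to the robot, and variables do not carry over. Pictures are saved under pics/ and viewed, about 8 in all and at most 12, crops included, and the job is handed in when it is done.

```bash
ls; mkdir -p pics; cat > h.py <<'E'
import numpy as np, cv2
from rig import robot
from scipy.spatial.transform import Rotation as R
def cam(n,fn=None):
    c=robot.camera(n)
    c['K']=np.array(c['camera_matrix'],float);c['D']=np.array(c['dist_coeffs'],float);c['T']=np.array(c['pose'],float)
    if fn: cv2.imwrite('pics/'+fn,c['pixels'][:,:,::-1])
    np.savez('last_%s.npz'%n,px=c['pixels'],K=c['K'],D=c['D'],T=c['T'])
    return c
def load(n):
    z=np.load('last_%s.npz'%n); return dict(pixels=z['px'],K=z['K'],D=z['D'],T=z['T'])
def ray(c,uv):
    p=cv2.undistortPoints(np.array(uv,float).reshape(-1,1,2),c['K'],c['D']).reshape(-1,2)
    d=np.c_[p,np.ones(len(p))]@c['T'][:3,:3].T
    return c['T'][:3,3],d
def onz(c,uv,z):
    o,d=ray(c,uv); return o+d*((z-o[2])/d[:,2])[:,None]
def proj(c,P):
    Ti=np.linalg.inv(c['T']); r,_=cv2.Rodrigues(Ti[:3,:3])
    return cv2.projectPoints(np.array(P,float).reshape(-1,1,3),r,Ti[:3,3],c['K'],c['D'])[0].reshape(-1,2)
def tool():
    s=robot.read_state(); return s,np.array(s['tool_pos']),R.from_rotvec(s['tcp_rot']).as_matrix()
def delta(p):  # world target TCP -> tool mm
    s,t,M=tool(); return (M.T@(np.array(p)-t)*1000).round(1)
E
python3 - <<'E'
from h import *
a=cam('scene');b=cam('side');w=cam('wrist')
for n,c in(('scene',a),('side',b),('wrist',w)): print(n,c['T'].round(3).tolist())
im=np.hstack([cv2.resize(a['pixels'],(560,420)),]);cv2.imwrite('pics/s1.png',cv2.resize(a['pixels'],(800,600))[:,:,::-1])
cv2.imwrite('pics/d1.png',cv2.resize(b['pixels'],(800,600))[:,:,::-1])
s,t,M=tool();print(s,M.round(3))
E
```

```text
pics
scene [[0.728, 0.482, -0.487, 1.145], [0.685, -0.508, 0.522, -0.621], [0.004, -0.714, -0.701, 0.96], [0.0, 0.0, 0.0, 1.0]]
side [[0.726, -0.396, 0.562, -0.011], [-0.688, -0.428, 0.587, -0.566], [0.008, -0.813, -0.583, 0.671], [0.0, 0.0, 0.0, 1.0]]
wrist [[0.38, -0.883, -0.275, 0.326], [-0.925, -0.363, -0.113, -0.596], [-0.0, 0.298, -0.955, 0.372], [0.0, 0.0, 0.0, 1.0]]
{'time': 0.15, 'joint_pos': array([ 1.03252208,  0.42664444,  0.07383626,  1.6063994 , -0.03405073,
        1.11081377, -0.06708276]), 'joint_vel': array([ 0.00026639,  0.00028896, -0.00084773, -0.00115718,  0.00128122,
       -0.00058947,  0.00118194]), 'effort': array([ 3.81311023e-03, -9.50310159e+01,  3.76345709e+00, -4.63761735e+01,
        1.92958344e-02,  7.78713555e-03, -1.39704022e-05]), 'tool_pos': array([ 0.25573063, -0.62436591,  0.23076021]), 'tcp_rot': array([-2.60834042e+00,  1.75019970e+00,  1.39746071e-03]), 'wrist_force': array([ 0.21338087, -0.08976263,  0.40553975]), 'moment': array([-0.01646893,  0.01390424, -0.01487078]), 'gripper_width': 0.08560263978599807} [[ 0.379 -0.925 -0.   ]
 [-0.925 -0.379  0.001]
 [-0.001  0.    -1.   ]]
```

View pics/s1.png

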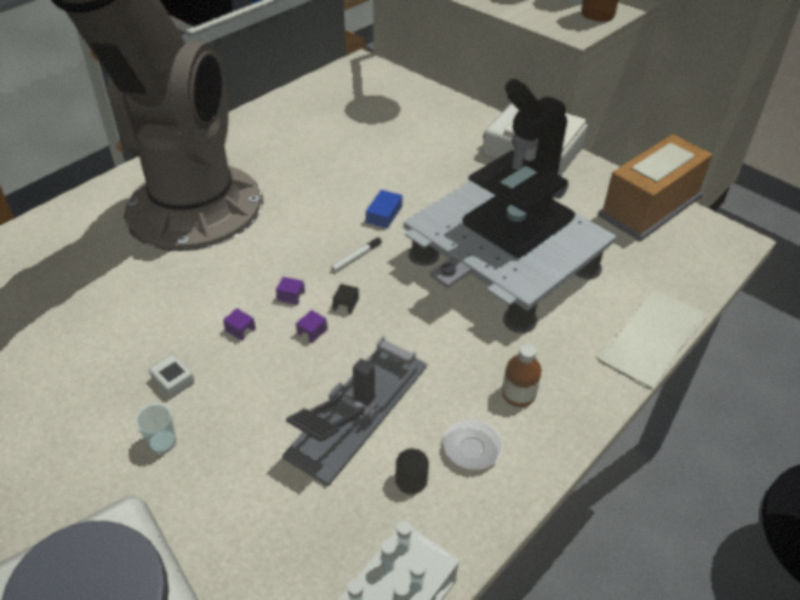

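View pics/d1.png

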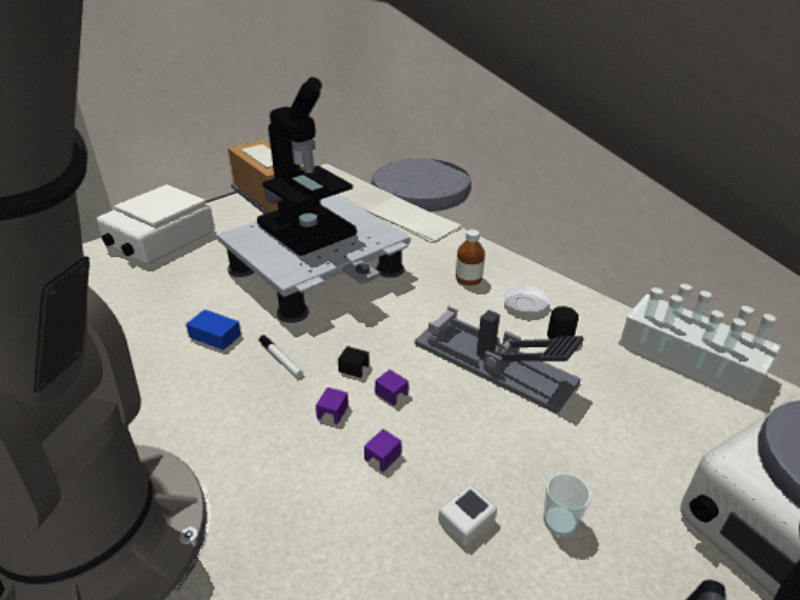

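The scene view (800 px wide) shows the pad at (346,299), post top at (365,364), bar end at (396,350) and bolt head at (447,268). The side view shows the pad at (354,362), post top at (489,316), bar at (443,320) and bolt head at (361,268). Both views show three purple look-alikes next to the pad.

```bash
python3 - <<'E'
from h import *
a=load('scene');b=load('side')
def tri(u,v):
    o1,d1=ray(a,[u]);o2,d2=ray(b,[v]);d1=d1[0]/np.linalg.norm(d1);d2=d2[0]/np.linalg.norm(d2)
    A=np.c_[d1,-d2];s=np.linalg.lstsq(A,o2-o1,rcond=None)[0];p,q=o1+s[0]*d1,o2+s[1]*d2
    return ((p+q)/2).round(4),np.linalg.norm(p-q).round(4)
f=.7
for n,u,v in[('pad',(346,299),(354,362)),('posttop',(365,364),(489,316)),('bolt',(447,268),(361,268))]:
    print(n,*tri(np.array(u)*f,np.array(v)*f))
# black/purple masks in side
hsv=cv2.cvtColor(b['pixels'],cv2.COLOR_RGB2HSV)
def P(lst,z,c=b): return onz(c,np.array(lst)*f,z).round(4).tolist()
print('pad top z=.03',P([(354,353)],.03))
print('post top z.095',P([(489,316)],.095), 'bolt z.089',P([(361,267)],.089))
print('base corners side z.012',P([(416,341),(566,400),(580,378),(456,307)],.012))
crop=cv2.resize(b['pixels'][180:300,190:420],None,fx=3.4,fy=3.4,interpolation=cv2.INTER_CUBIC)
cv2.imwrite('pics/c1.png',crop[:,:,::-1])
E
```

```text
pad [0.4425 0.016  0.0122] 0.0023
posttop [ 0.6225 -0.1167  0.0918] 0.0052
bolt [0.5686 0.1418 0.0849] 0.0006
pad top z=.03 [[0.4443, 0.016, 0.03]]
post top z.095 [[0.6177, -0.1224, 0.095]] bolt z.089 [[0.5666, 0.1389, 0.089]]
base corners side z.012 [[0.5575, -0.0173, 0.012], [0.6283, -0.2786, 0.012], [0.6876, -0.2661, 0.012], [0.6842, 0.0023, 0.012]]
```

View pics/c1.png

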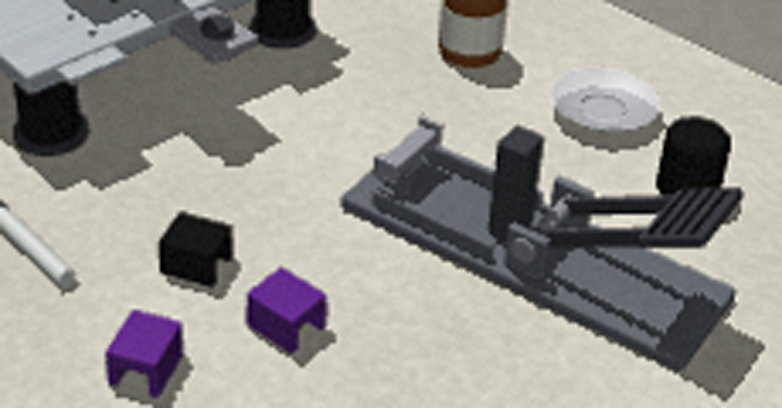

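The crop shows the black pad top at about crop (205,235), with its slot mouth facing right and down. The jack's base, post and bar are clear. Next I'll move above the pad.

```bash
python3 -m jog '[[[-31,-46,0],0],[[-31,-46,0],0],[[-31,-46,0],0],[[-31,-46,0],0],[[-31,-46,0],0]]' 1 60 && python3 -m jog '[[[-31,-46,0],0],[[-31,-46,0],0],[[-50,-8,0],0],[[-50,-8,0],0],[[-50,-8,0],0]]' && python3 -m jog '[[[-50,-6,0],0],[[-50,-6,0],0],[[-40,0,0],0],[[0,0,0],0],[[0,0,0],0]]'
python3 - <<'E'
from h import *
f=1/3.4;b=load('side')
P=lambda l,z:onz(b,np.array(l)*f+[190,180],z).round(4)
print(P([(343,195),(665,355),(735,292)],.012))
print(P([(520,138)],.095))
print(P([(218,25)],.089))
w=cam('wrist','w1.png');s,t,M=tool();print(s['time'],t,M.round(3).tolist(), delta([.444,.016,.2]))
E
```

```text
time: 0.78
tool_pos: [0.4107, -0.3905, 0.2291]
tcp_rot: [2.601, -1.76, -0.004]
wrist_force: [0.1, -0.9, -0.2]
gripper_width: 0.0855
time: 1.4
tool_pos: [0.4419, -0.1412, 0.2285]
tcp_rot: [2.605, -1.756, -0.005]
wrist_force: [1.6, 0.4, -0.3]
gripper_width: 0.0851
time: 2.02
tool_pos: [0.3977, -0.0002, 0.2291]
tcp_rot: [2.609, -1.749, -0.003]
wrist_force: [-0.1, -0.8, 0.1]
gripper_width: 0.0852
[[ 0.5606 -0.013   0.012 ]
 [ 0.5996 -0.2703  0.012 ]
 [ 0.6842 -0.2688  0.012 ]]
[[ 0.6207 -0.1219  0.095 ]]
[[0.5679 0.1347 0.089 ]]
2.075 [ 3.97746600e-01 -1.77637422e-04  2.29028187e-01] [[0.38, -0.925, -0.002], [-0.925, -0.38, 0.001], [-0.001, 0.001, -1.0]] [  2.6 -49.   29. ]
```

View pics/w1.png

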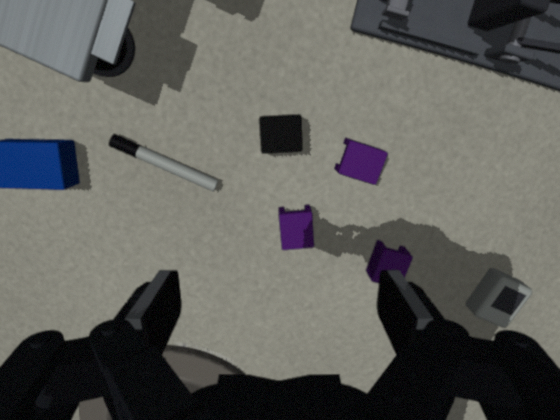

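```bash
python3 - <<'E'
from h import *
w=load('wrist')
g=w['pixels'].max(2); m=(g<45).astype(np.uint8);m[:, :230]=0;m[:,330:]=0;m[:90]=0;m[180:]=0
cs=cv2.findContours(m,0,2)[0];c=max(cs,key=cv2.contourArea)
ap=cv2.approxPolyDP(c,3,True).reshape(-1,2);print(ap, cv2.contourArea(c))
P=onz(w,c.reshape(-1,2),.03);r=cv2.minAreaRect((P[:,:2]*1000).astype(np.float32));print(r, P[:,:2].mean(0))
Q=onz(w,ap,.03);print(Q.round(4))
crop=cv2.resize(w['pixels'][90:190,220:340],None,fx=5,fy=5,interpolation=cv2.INTER_CUBIC)
b=load('side');c2=cv2.resize(b['pixels'][235:275,228:268],None,fx=12.5,fy=12.5)
o=np.hstack([crop[:480,:400],c2[:480,:390]]).astype(float);o=(255*(o/255)**.45).astype(np.uint8)
cv2.imwrite('pics/c2.png',o[:,:,::-1])
E
```

```text
[[300 116]
 [261 117]
 [262 151]
 [301 150]] 1423.0
((442.1194152832031, 15.272323608398438), (35.349853515625, 40.267059326171875), 25.306730270385742) [0.44357915 0.01530536]
[[ 0.465   0.0048  0.03  ]
 [ 0.4498  0.0393  0.03  ]
 [ 0.4196  0.0263  0.03  ]
 [ 0.4353 -0.0091  0.03  ]]
```

View pics/c2.png

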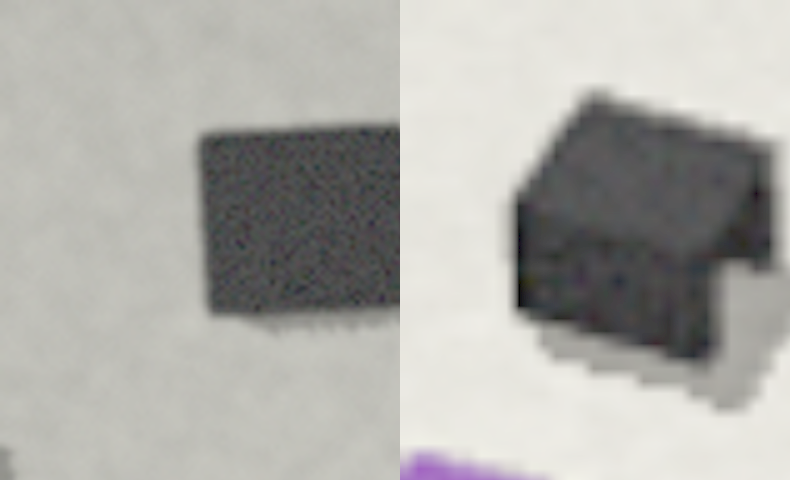

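The wrist view has the pad top at pixel (281,133). It measures about 35x40 mm, centred at (0.4428, 0.0153), with the slot axis at about 115°, and the side crop confirms the slot mouth is on the short end. I'll turn +87° and go down over it.

```bash
python3 -m jog '[[[3,-48,20],0],[[0,0,10],10.5],[[0,0,10],10.5],[[0,0,10],10.5],[[0,0,10],10.5]]' 0.8 40 && python3 -m jog '[[[0,0,10],10.5],[[0,0,10],10.5],[[0,0,10],10.5],[[0,0,10],10.5],[[0,0,0],3]]'
python3 - <<'E'
from h import *
s,t,M=tool();print(t,M.round(3).tolist(),np.degrees(np.arctan2(M[1,0],M[0,0])),s['joint_pos'].round(2),delta([.4428,.0153,.06]))
w=cam('wrist','w2.png')
E
```

```text
time: 2.7
tool_pos: [0.4469, 0.0106, 0.1667]
tcp_rot: [1.778, -2.589, -0.002]
wrist_force: [0.0, -0.4, -0.8]
gripper_width: 0.0682
time: 3.32
tool_pos: [0.4458, 0.004, 0.1276]
tcp_rot: [0.82, -3.019, -0.007]
wrist_force: [0.6, 0.4, -0.5]
gripper_width: 0.0685
[0.44580603 0.00404676 0.12756844] [[-0.862, -0.506, -0.014], [-0.506, 0.863, 0.001], [0.012, 0.008, -1.0]] -149.6015236509516 [-0.26  0.2   0.12  2.2  -0.04  0.76 -2.73] [-3.9 10.7 67.6]
```

View pics/w2.png

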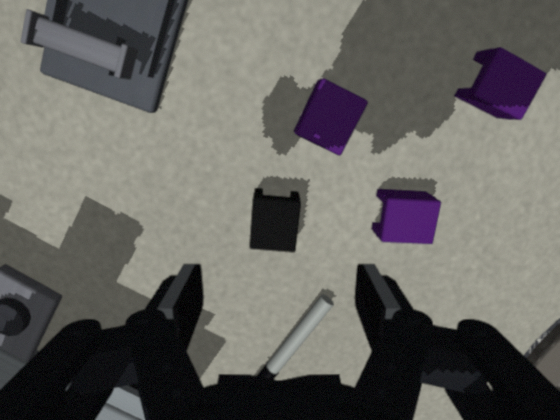

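The wrist view now has the pad at (275,220) between the fingers, slot mouths up and down, and the jack's bar at upper left around (78,43). Joint 7 is at its limit, about 5° short. The flat finger pads will square up the light pad, so I'll remeasure and grip.

```bash
python3 - <<'E'
from h import *
w=load('wrist')
g=w['pixels'].max(2); m=(g<45).astype(np.uint8);m[:, :235]=0;m[:,310:]=0;m[:180]=0;m[262:]=0
c=max(cv2.findContours(m,0,2)[0],key=cv2.contourArea)
ap=cv2.approxPolyDP(c,4,True).reshape(-1,2);print(ap)
print(onz(w,ap,.03).round(4))
P=onz(w,c.reshape(-1,2),.03);print(cv2.minAreaRect((P[:,:2]*1000).astype(np.float32)))
crop=cv2.resize(w['pixels'][0:120,0:200],None,fx=4,fy=4,interpolation=cv2.INTER_CUBIC)
o=(255*(crop/255)**.6).astype(np.uint8)
cv2.imwrite('pics/c3.png',o[:,:,::-1])
E
```

```text
[[256 189]
 [251 247]
 [293 250]
 [298 193]
 [270 196]]
[[ 0.4672 -0.0028  0.03  ]
 [ 0.4483  0.0387  0.03  ]
 [ 0.4195  0.0248  0.03  ]
 [ 0.4396 -0.0155  0.03  ]
 [ 0.4559 -0.0033  0.03  ]]
((443.40069580078125, 10.891805648803711), (34.30088424682617, 46.885536193847656), 24.9229679107666)
```

View pics/c3.png

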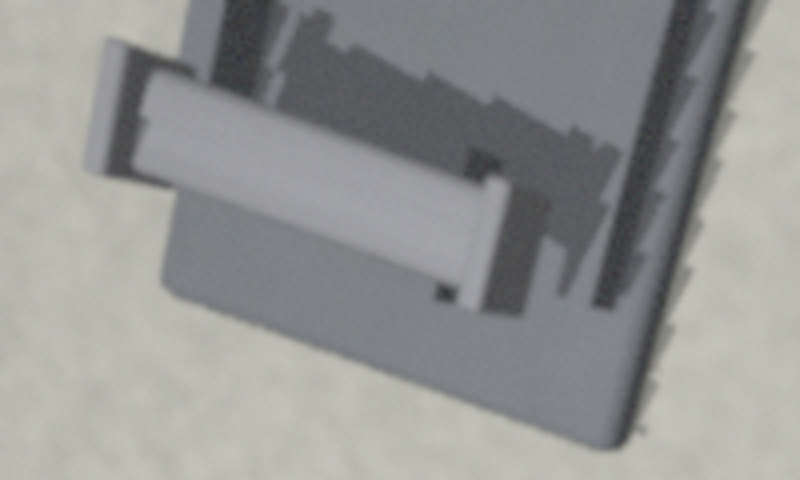

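The crop shows the bar's top face from (150,72)/(140,172) to (487,185)/(450,278), and the base plate's front edge from (165,290) to (620,447).

```bash
python3 - <<'E'
from h import *
w=load('wrist');f=.25
P=lambda l,z:onz(w,np.array(l)*f,z)[:,:2].round(4)
bar=P([(150,72),(140,172),(487,185),(455,280)],.046);print('bar',bar)
pl=P([(115,40),(95,175),(500,180),(472,305)],.052);print('plates',pl)
d=bar[2]-bar[0];print(np.degrees(np.arctan2(d[1],d[0])));d=bar[3]-bar[1];print(np.degrees(np.arctan2(d[1],d[0])))
e=P([(200,298),(600,445)],.012);d=e[1]-e[0];print('edge',e,np.degrees(np.arctan2(d[1],d[0])))
print('right side',P([(640,430),(750,0)],.012), P([(160,285)],.012))
print(delta([.4427,.0145,.006]))
E
python3 -m jog '[[[-4,10,25],-1.5],[[0,0,30],0],[[0,0,0],0],[[0,0,0],0],[[0,0,0],0]]'; python3 -c "
from h import *
s,t,M=tool();print(t,M.round(3).tolist(),delta([.4427,.0145,.006]),s['joint_pos'].round(2))"
```

```text
bar [[ 0.6351 -0.0333]
 [ 0.6314 -0.0192]
 [ 0.5825 -0.0435]
 [ 0.5813 -0.0286]]
plates [[ 0.6376 -0.0357]
 [ 0.6337 -0.0166]
 [ 0.5785 -0.0456]
 [ 0.575  -0.0275]]
-169.02561730324635
-169.3734399541129
edge [[ 0.636   0.0021]
 [ 0.5611 -0.0104]] -170.5252734233626
right side [[ 0.5558 -0.0164]
 [ 0.5702 -0.0895]] [[0.6434 0.0036]]
[ -3.8   9.7 121.8]
time: 4.0
tool_pos: [0.446, 0.0136, 0.0731]
tcp_rot: [0.859, -3.01, -0.005]
wrist_force: [0.6, -0.8, 0.5]
gripper_width: 0.0683
[0.44595342 0.0135883  0.07308873] [[-0.849, -0.528, -0.012], [-0.528, 0.849, -0.0], [0.01, 0.006, -1.0]] [ 1.6  2.1 67.1] [-0.25  0.29  0.09  2.24 -0.05  0.63 -2.71]
```

```bash
python3 -m jog '[[[2,2,30],0],[[0,0,28],0],[[0,0,8],0],[[0,0,0],0],[[0,0,0],0]]'; python3 -c "
from h import *
s,t,M=tool();print(t,delta([.4427,.0145,.006]),s['wrist_force'])"
python3 -m jog '[[[0,0,0],0],[[0,0,0],0],[[0,0,0],0],[[0,0,0],0],[[0,0,0],0]]' 0.2 40; python3 -c "
from h import *
w=cam('wrist','w3.png')"
```

```text
time: 4.62
tool_pos: [0.4463, 0.0142, 0.0102]
tcp_rot: [0.859, -3.018, -0.004]
wrist_force: [-0.3, 0.3, -0.1]
gripper_width: 0.0681
[0.44630723 0.01418979 0.0102442 ] [2.9 2.1 4.3] [-0.3464775   0.27450441 -0.11491108]
time: 5.25
tool_pos: [0.4473, 0.0144, 0.0121]
tcp_rot: [0.86, -3.021, -0.004]
wrist_force: [-0.0, -0.2, -0.6]
gripper_width: 0.0353
```

View pics/w3.png

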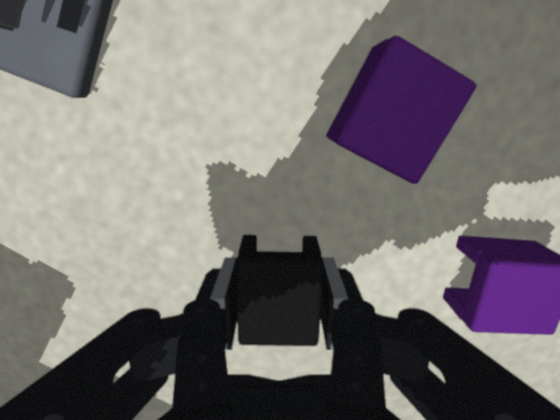

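The pad is held square between the fingers at 35 mm. Its top edges are at rows 251 and 345, columns 237 to 322. I'll work out its offset in the tool, lift, and plan the carry.

```bash
python3 - <<'E'
from h import *
w=load('wrist');s,t,M=tool()
P=onz(w,[(243,252),(318,251),(238,345),(320,344)],.030)
print(P.round(4),((P-t)@M*1000).round(1))
E
python3 -m jog '[[[0,0,-50],0],[[0,0,-50],0],[[0,0,-20],-10.5],[[0,0,0],-10.5],[[0,0,0],-10.5]]' && python3 -m jog '[[[0,0,0],-10.5],[[0,0,0],-10.5],[[0,0,0],-10.5],[[0,0,0],-5.5],[[0,0,0],0]]'
python3 - <<'E'
from h import *
s,t,M=tool();print(t,M.round(3).tolist(),np.degrees(np.arctan2(M[1,0],M[0,0])),s['joint_pos'].round(2),delta([.6062,-.0315,.09]))
E
```

```text
[[ 0.4699  0.0043  0.03  ]
 [ 0.4451 -0.0116  0.03  ]
 [ 0.4496  0.0441  0.03  ]
 [ 0.4195  0.0247  0.03  ]] [[-13.9 -20.4 -18. ]
 [ 15.6 -20.9 -18. ]
 [-17.6  24.1 -17.8]
 [ 18.2  23.5 -17.9]]
time: 5.92
tool_pos: [0.447, 0.0142, 0.1355]
tcp_rot: [1.665, -2.662, -0.005]
wrist_force: [-0.6, -0.1, -0.7]
gripper_width: 0.0354
time: 6.55
tool_pos: [0.4465, 0.014, 0.1354]
tcp_rot: [2.441, -1.977, -0.006]
wrist_force: [0.1, -0.8, -0.6]
gripper_width: 0.0349
[0.44645009 0.0140433  0.13541131] [[0.208, -0.978, -0.003], [-0.978, -0.208, 0.002], [-0.002, 0.003, -1.0]] -77.9927984280605 [-0.16  0.18 -0.01  2.19 -0.    0.77 -1.54] [  77.9 -146.9   44.8]
```

```bash
python3 -m jog '[[[20,-38,0],1.5],[[20,-38,5],0],[[20,-37,5],0],[[18,-36,5],0],[[0,0,0],0]]'
python3 - <<'E'
from h import *
w=cam('wrist','w4.png')
s,t,M=tool();print(t,np.degrees(np.arctan2(M[1,0],M[0,0])),delta([.6078,-.0312,.08]))
E
```

```text
time: 7.18
tool_pos: [0.6116, -0.0364, 0.1187]
tcp_rot: [2.4, -2.025, -0.006]
wrist_force: [-0.6, 0.6, -0.5]
gripper_width: 0.035
[ 0.61034967 -0.03595511  0.11878557] -80.26963026144055 [-5.   1.6 38.8]
```

View pics/w4.png

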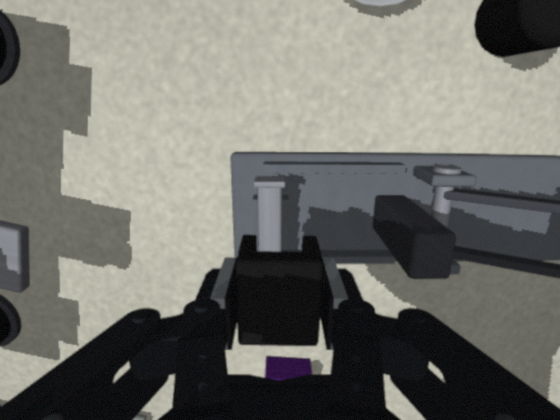

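The wrist view shows the held pad over the bar. The bar's top face spans columns 259 to 282, its far end plate is at (254–284, 178–188), and the base plate's long edge runs along row 153, parallel to the tool. The front edge is at column 234.

```bash
python3 - <<'E'
from h import *
w=load('wrist');s,t,M=tool()
g=cv2.cvtColor(w['pixels'],cv2.COLOR_RGB2GRAY).astype(int)
for y in (200,215,230): print(y,g[y,250:292].tolist())
for x in (300,350): print(x,g[148:160,x].tolist())
for y in (170,220): print(y,g[y,226:242].tolist())
f=lambda l,z:((onz(w,l,z)-t)@M*1000).round(1)
print('bar L',f([(259,195),(258.5,240)],.046),'R',f([(282.5,195),(283,240)],.046))
print('plate',f([(254,178),(284,178),(254,186),(284,186)],.052))
print('base long',f([(240,153),(500,154)],.012)); print('front',f([(234,170),(234,240)],.012))
ang=[np.degrees(np.arctan2(*(b-a)[[1,0]])) for a,b in [onz(w,[(240,153),(500,154)],.012)]];print(ang)
E
```

```text
200 [104, 105, 102, 100, 99, 97, 97, 102, 121, 137, 141, 141, 144, 145, 147, 151, 150, 148, 147, 146, 147, 144, 144, 143, 145, 142, 141, 140, 136, 124, 106, 81, 61, 56, 57, 57, 59, 59, 61, 59, 60, 61]
215 [104, 105, 106, 104, 104, 104, 103, 102, 120, 133, 140, 140, 143, 142, 145, 148, 149, 148, 147, 146, 145, 143, 143, 145, 143, 141, 140, 138, 138, 127, 106, 80, 63, 61, 59, 60, 59, 60, 58, 60, 56, 61]
230 [106, 106, 106, 104, 102, 104, 102, 102, 113, 128, 136, 139, 140, 142, 144, 144, 147, 145, 146, 147, 143, 141, 143, 142, 144, 145, 141, 139, 136, 124, 106, 77, 63, 60, 61, 64, 61, 61, 59, 59, 59, 61]
300 [190, 189, 187, 167, 105, 74, 90, 99, 102, 105, 104, 105]
350 [200, 200, 199, 185, 123, 78, 81, 94, 98, 102, 104, 103]
170 [194, 193, 191, 185, 162, 126, 105, 103, 103, 106, 105, 107, 105, 105, 103, 104]
220 [195, 196, 195, 193, 194, 183, 161, 124, 103, 102, 104, 105, 105, 104, 106, 107]
bar L [[-11.5 -20.4  72.7]
 [-12.4  11.   72.9]] R [[  3.7 -20.5  72.7]
 [  4.2  11.   72.8]]
plate [[-14.  -32.9  66.7]
 [  4.5 -32.9  66.6]
 [-14.2 -27.9  66.7]
 [  4.6 -27.9  66.7]]
base long [[-26.7 -42.9 106.7]
 [165.7 -43.3 106.2]]
front [[-31.5 -30.4 106.7]
 [-33.7  25.1 107. ]]
[np.float64(-80.15210818025281)]
```

```bash
python3 -m jog '[[[-4,0,10],0],[[0,0,20],0],[[0,0,10],0],[[0,0,0],0],[[0,0,0],0]]'
python3 - <<'E'
from h import *
s,t,M=tool();print(s['time'],t,np.degrees(np.arctan2(M[1,0],M[0,0])),M[2].round(3),delta([.6078,-.0312,.04]))
w=cam('wrist')
g=cv2.cvtColor(w['pixels'],cv2.COLOR_RGB2GRAY).astype(int)
s,t,M=tool();f=lambda l,z:((onz(w,l,z)-t)@M*1000).round(1)
for y in (190,205,220): 
    r=g[y,200:330];print(y,r[::2].tolist())
print(f([(250,200),(280,200)],.046))
E
```

```text
time: 7.85
tool_pos: [0.6069, -0.0296, 0.0774]
tcp_rot: [2.399, -2.026, -0.008]
wrist_force: [0.6, -0.2, -0.2]
gripper_width: 0.0349
7.85 [ 0.60686243 -0.0295979   0.0774016 ] -80.36924389586441 [-0.003  0.005 -1.   ] [ 1.8 -0.8 37.4]
190 [187, 189, 189, 189, 190, 195, 195, 195, 194, 193, 191, 189, 189, 190, 193, 189, 185, 122, 99, 105, 103, 105, 105, 107, 105, 104, 107, 106, 109, 108, 109, 97, 76, 67, 69, 68, 68, 68, 67, 67, 67, 68, 68, 68, 69, 68, 67, 65, 67, 68, 59, 60, 60, 61, 61, 62, 62, 62, 59, 61, 61, 80, 103, 108, 106]
205 [194, 200, 201, 200, 195, 192, 188, 191, 191, 194, 195, 199, 196, 197, 197, 194, 193, 161, 102, 102, 105, 106, 105, 109, 106, 105, 106, 105, 107, 105, 100, 92, 91, 96, 131, 142, 143, 146, 149, 147, 148, 145, 144, 144, 144, 141, 139, 115, 69, 54, 53, 58, 62, 61, 62, 62, 61, 62, 98, 108, 107, 106, 105, 107, 106]
220 [197, 193, 196, 199, 201, 196, 191, 188, 190, 188, 189, 187, 189, 188, 185, 184, 185, 178, 108, 102, 106, 103, 104, 104, 102, 104, 106, 104, 105, 107, 106, 106, 105, 104, 130, 142, 143, 143, 149, 149, 147, 146, 144, 144, 142, 139, 137, 111, 68, 60, 59, 61, 62, 57, 58, 61, 63, 69, 75, 94, 94, 101, 102, 81, 70]
[[-14.6 -27.4  31.4]
 [  1.1 -27.5  31.3]]
```

```bash
python3 -m jog '[[[1.5,-0.5,8],0],[[0,0,8],0],[[0,0,8],0],[[0,0,5],0],[[0,0,0],0]]'
python3 - <<'E'
from h import *
s,t,M=tool();print(s['time'],t,M[2].round(3),delta([.6078,-.0312,.04]),s['wrist_force'])
E
```

```text
time: 8.52
tool_pos: [0.6078, -0.0312, 0.0468]
tcp_rot: [2.399, -2.027, -0.008]
wrist_force: [0.4, -0.4, -1.3]
gripper_width: 0.0351
8.525 [ 0.60777547 -0.03118913  0.04677099] [-0.003  0.004 -1.   ] [ 0.  -0.1  6.8] [ 0.37631202 -0.40759763 -1.33042798]
```

```bash
python3 -m jog '[[[0,0,4],0],[[0,0,3],0],[[0,0,1],0],[[0,0,0],0],[[0,0,0],0]]'; python3 -m jog '[[[0,0,0],0],[[0,0,0],0],[[0,0,0],0],[[0,0,0],0],[[0,0,0],0]]' 0.65; python3 -m jog '[[[0,0,-15],0],[[0,0,-40],0],[[0,0,-50],0],[[0,0,0],0],[[0,0,0],0]]'
python3 - <<'E'
from h import *
s,t,M=tool();print(s['time'],t,M[2].round(3),s['wrist_force'],s['joint_pos'].round(2))
w=cam('wrist','w5.png')
E
```

```text
time: 9.15
tool_pos: [0.6083, -0.0311, 0.0399]
tcp_rot: [2.399, -2.028, -0.006]
wrist_force: [-0.1, -0.3, -1.1]
gripper_width: 0.0352
time: 9.78
tool_pos: [0.6084, -0.0311, 0.0397]
tcp_rot: [2.399, -2.028, -0.006]
wrist_force: [0.2, -0.4, -0.1]
gripper_width: 0.0557
time: 10.4
tool_pos: [0.6089, -0.0315, 0.1513]
tcp_rot: [-2.399, 2.027, 0.004]
wrist_force: [-0.4, 0.1, -0.0]
gripper_width: 0.0552
10.4 [ 0.60888076 -0.03146287  0.15130813] [-0.003  0.001 -1.   ] [-0.35833007  0.13173245 -0.03890722] [-0.08  0.4   0.04  1.83 -0.02  0.91 -1.44]
```

View pics/w5.png

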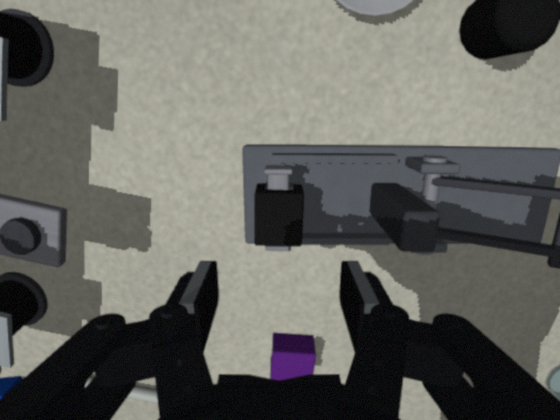

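The wrist view shows the pad draped on the bar, top at (255–304, 186–245), between the end plates. The bolt head is at (20,236) on the lug, whose right edge runs from (65,207) to (62,266). The post top is at about (400,215).

```bash
python3 - <<'E'
from h import *
w=load('wrist');s,t,M=tool()
f=lambda l,z:onz(w,l,z)
def pr(n,P): print(n,P[:,:2].round(4).tolist(),((P-t)@M*1000)[:,:2].round(1).tolist())
pad=f([(255.5,188),(302,186),(256,244),(304,244)],.058);pr('pad',pad);print(pad.mean(0))
pr('bolt',f([(20,236)],.089));pr('lug edge',f([(65,207),(62,266)],.080));pr('lug top edge',f([(5,198),(63,207)],.080))
g=w['pixels'].max(2);m=(g<45).astype(np.uint8)
m[:, :368]=0;m[:,442:]=0;m[:175]=0;m[253:]=0
c=max(cv2.findContours(m,0,2)[0],key=cv2.contourArea);print('post approx',cv2.approxPolyDP(c,3,True).reshape(-1,2).tolist())
pr('base front',f([(245,160),(248,235)],.012));pr('base long',f([(260,146),(550,149)],.012));pr('near long',f([(260,243)],.012))
bd=f([(260,146),(550,149)],.012);d=bd[0]-bd[1];print('jack x ang',np.degrees(np.arctan2(d[1],d[0])))
g=cv2.cvtColor(w['pixels'],cv2.COLOR_RGB2GRAY)
m=np.zeros_like(g);m[205:270,0:50]=(g[205:270,0:50]<50);c=max(cv2.findContours(m,0,2)[0],key=cv2.contourArea);print('bolt box',cv2.boundingRect(c))
E
```

```text
pad [[0.6246, -0.0125], [0.6315, -0.0446], [0.5824, -0.0192], [0.5884, -0.0543]] [[-15.9, -18.5], [16.9, -20.0], [-16.4, 24.3], [19.3, 24.2]]
[ 0.6067271  -0.03263054  0.058     ]
bolt [[0.5741, 0.1372]] [[-172.0, 6.4]]
lug edge [[0.5963, 0.1107], [0.5513, 0.1142]] [[-142.2, -11.0], [-153.1, 32.7]]
lug top edge [[0.5955, 0.1531], [0.596, 0.1121]] [[-184.1, -17.4], [-143.6, -11.0]]
post approx [[374, 184], [370, 210], [384, 232], [368, 233], [368, 237], [387, 237], [400, 249], [431, 251], [441, 242], [439, 218], [428, 223], [402, 218], [408, 210], [436, 210], [397, 184]]
base front [[0.635, 0.0009], [0.5697, -0.0109]] [[-27.3, -30.9], [-26.5, 35.4]]
base long [[0.6484, -0.0095], [0.6892, -0.2517]] [[-14.7, -42.4], [230.9, -42.3]]
near long [[0.5639, -0.0225]] [[-16.1, 43.0]]
jack x ang 99.57935782927578
bolt box (0, 218, 41, 37)
```

```bash
python3 -m jog '[[[45,1,0],0],[[45,1,0],-10.5],[[0,0,0],-10.5],[[0,0,0],-10.5],[[0,0,0],-10.5]]' 0.75 && python3 -m jog '[[[0,0,0],-10.5],[[0,0,0],-10.5],[[0,0,0],-10.5],[[0,0,0],-10.5],[[0,0,0],-6]]'
python3 - <<'E'
from h import *
s,t,M=tool();print(s['time'],t,np.degrees(np.arctan2(M[1,0],M[0,0])),M[2].round(3),delta([.6217,-.1207,.056]),s['joint_pos'].round(2))
w=cam('wrist','w6.png')
g=w['pixels'].max(2)
P=proj(w,[[.6217-.0,-.1207,.095]]);print(P)
u=np.array([-.168,.986]);v=np.array([-.986,-.168])
q=[np.r_[np.array([.6217,-.1207])+a*u+b*v,.095] for a,b in((.012,.014),(.012,-.014),(-.012,-.014),(-.012,.014))]
im=w['pixels'].copy();im=(255*(im/255)**.6).astype(np.uint8);cv2.polylines(im,[proj(w,q).round().astype(int)],True,(255,0,0),1)
cv2.imwrite('pics/w6.png',im[:,:,::-1])
E
```

```text
time: 11.08
tool_pos: [0.6205, -0.1227, 0.1466]
tcp_rot: [-2.977, 1.004, 0.014]
wrist_force: [0.3, -0.7, -1.1]
gripper_width: 0.064
time: 11.7
tool_pos: [0.6178, -0.1225, 0.1414]
tcp_rot: [-3.118, -0.328, 0.025]
wrist_force: [-0.0, -0.1, -0.2]
gripper_width: 0.064
11.7 [ 0.61783464 -0.12254923  0.14135043] 12.008958393159308 [-0.015 -0.008 -1.   ] [ 5.5 -0.3 85.3] [ 0.31  0.47 -0.29  1.76  0.15  0.95  0.17]
[[286.68908221 235.96463451]]
```

View pics/w6.png

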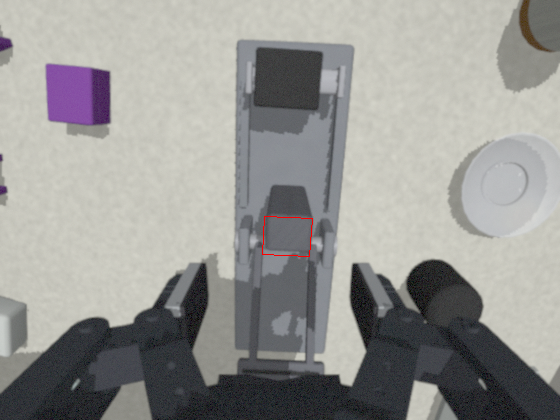

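The wrist view shows the post top at (266–312, 214–251), within 2 mm of the predicted outline. The pad is still draped at (253–322, 48–110), and the spare foot at (445,295) is clear of the fingers. Next I'll go down and grip.

```bash
python3 -m jog '[[[6,-1,20],2.4],[[0,0,30],0],[[0,0,25],0],[[0,0,10],0],[[0,0,0],0]]' 0.7 70; python3 -c "
from h import *
s,t,M=tool();print(t,np.degrees(np.arctan2(M[1,0],M[0,0])),delta([.6217,-.1207,.056]),s['wrist_force'])"; python3 -m jog '[[[0,0,0],0],[[0,0,0],0],[[0,0,0],0],[[0,0,0],0],[[0,0,0],0]]' 0.2 70
python3 - <<'E'
from h import *
w=cam('wrist');a=cam('scene')
s,t,M=tool();print(t,np.degrees(np.arctan2(M[1,0],M[0,0])),M[2].round(3),s['wrist_force'],s['joint_pos'].round(2))
im=np.hstack([cv2.resize(w['pixels'],(400,300))])
E
```

```text
time: 12.38
tool_pos: [0.6207, -0.1199, 0.0514]
tcp_rot: [-3.123, -0.254, 0.031]
wrist_force: [0.6, 0.4, -0.4]
gripper_width: 0.0599
[ 0.6207137  -0.11989029  0.0514248 ] 9.310286741729138 [ 0.8  0.9 -4.6] [ 0.568035    0.43972959 -0.38094114]
time: 13.0
tool_pos: [0.6216, -0.12, 0.0533]
tcp_rot: [-3.124, -0.253, 0.028]
wrist_force: [1.2, -0.4, -5.6]
gripper_width: 0.0272
[ 0.62164795 -0.12001975  0.05326657] 9.260852121082474 [-0.017 -0.009 -1.   ] [ 0.22669373  0.50815775 -7.21595849] [ 0.28  0.58 -0.26  1.81  0.19  0.8   0.09]
```

```bash
python3 -m jog '[[[-1,-10,0],0],[[-1,-18,0],0],[[-1,-18,0],0],[[-1,-18,0],0],[[-1,-10,0],0]]'; python3 -m jog '[[[0,-12,0],0],[[-1,-18,0],0],[[-1,-18,0],0],[[-1,-14,0],0],[[0,0,0],0]]'
python3 - <<'E'
from h import *
w=cam('wrist');b=cam('side','d2.png')
s,t,M=tool();print(s['time'],t,np.degrees(np.arctan2(M[1,0],M[0,0])),M[2].round(3),s['wrist_force'])
# wrist: pad black & bolt
g=w['pixels'].max(2)
m=(g<50).astype(np.uint8);m[230:]=0
for c in cv2.findContours(m,0,2)[0]:
    if cv2.contourArea(c)>250: print(cv2.boundingRect(c),cv2.contourArea(c))
o=np.vstack([cv2.resize(w['pixels'][:280],(560,280)),b['pixels'][130:280]])
o=(255*(o/255)**.6).astype(np.uint8);cv2.imwrite('pics/m1.png',o[:,:,::-1])
E
```

```text
time: 13.72
tool_pos: [0.6027, -0.042, 0.0535]
tcp_rot: [-3.123, -0.254, 0.03]
wrist_force: [-0.1, 0.5, -8.4]
gripper_width: 0.0271
time: 14.35
tool_pos: [0.5883, 0.0247, 0.0541]
tcp_rot: [-3.123, -0.257, 0.031]
wrist_force: [0.1, -1.0, -9.7]
gripper_width: 0.0272
14.45 [0.58865808 0.02299171 0.0540834 ] 9.317126966095515 [-0.019 -0.009 -1.   ] [ -0.48672548   0.43031307 -10.02823869]
(336, 88, 12, 142) 342.0
(209, 32, 112, 198) 7623.5
(502, 0, 58, 12) 466.5
```

```bash
python3 - <<'E'
from h import *
w=load('wrist');b=load('side')
A=cv2.resize(w['pixels'][0:200,140:400],(780,600))[:390]
A=np.zeros((600,800,3),np.uint8)
A[:390,:507]=cv2.resize(w['pixels'][0:200,140:400],(507,390),interpolation=cv2.INTER_CUBIC)
A[392:592,:640]=cv2.resize(b['pixels'][160:240,150:406],(640,200),interpolation=cv2.INTER_CUBIC)
A[:390,510:800]=cv2.resize(b['pixels'][150:228,220:278],(290,390),interpolation=cv2.INTER_CUBIC)
cv2.imwrite('pics/m1.png',((255*(A/255)**.6).astype(np.uint8))[:,:,::-1])
E
```

```text
(no output)
```

View pics/m1.png

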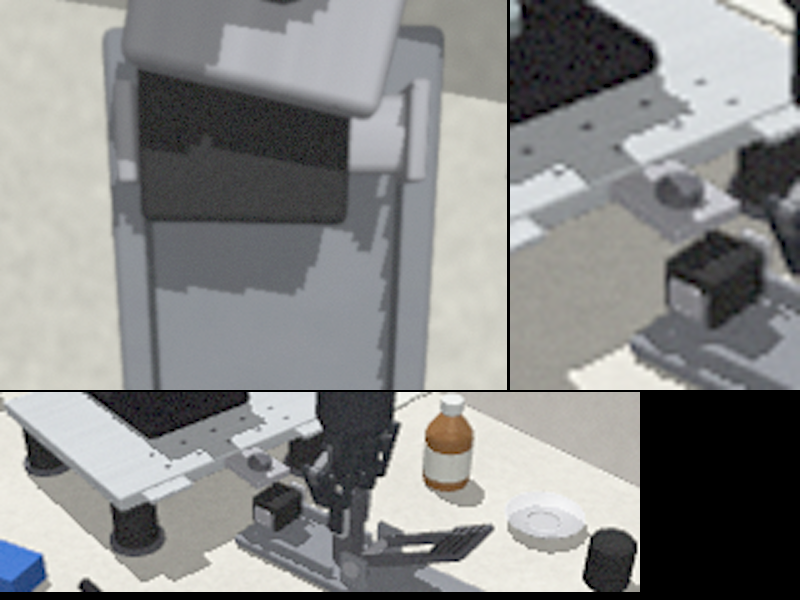

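This combined crop (the wrist view at 1.95x, two side crops) shows the pad still draped with its front half under the lug. The lug's front edge runs from about (122,65) to (383,118), and the bolt's near rim is just visible at (265,3). In the side crop the bolt head is at (680,185).

```bash
python3 - <<'E'
from h import *
w=load('wrist');b=load('side');s,t,M=tool()
k=260/507
W=lambda l,z:onz(w,np.array(l,float)*k+[140,0],z)
S=lambda l,z:onz(b,(np.array(l,float)-[510,0])/5+[220,150],z)
for z in(.076,.082,.089):
    e=W([(122,66),(383,118)],z);d=e[1]-e[0];print(z,e[:,:2].round(4).tolist(),'len',np.linalg.norm(d).round(4),'ang',np.degrees(np.arctan2(d[1],d[0])).round(1),'mid',e.mean(0).round(4))
print('bolt near rim',W([(265,4)],.089).round(4),W([(265,4)],.080).round(4))
print('bolt side',S([(679,183),(655,185),(704,187),(680,168),(680,208)],.089)[:,:2].round(4).tolist())
print('pad rear edge',W([(142,220),(347,221)],.059)[:,:2].round(4).tolist(),'plates',W([(133,175),(405,175)],.053)[:,:2].round(4).tolist())
g=cv2.cvtColor(w['pixels'],cv2.COLOR_RGB2GRAY);print(g[0:4,250:310:2].tolist())
# scene-side tri of bolt
a=cam('scene');im=a['pixels'];gp=proj(a,[[.571,.137,.089]])[0];print('scene px',gp)
x,y=gp.round().astype(int);print(im[y-8:y+9,x-12:x+13].mean(2).astype(int).tolist())
E
```

```text
0.076 [[0.5485, 0.1169], [0.5929, 0.1158]] len 0.0444 ang -1.4 mid [0.5707 0.1164 0.076 ]
0.082 [[0.55, 0.116], [0.5922, 0.115]] len 0.0422 ang -1.4 mid [0.5711 0.1155 0.082 ]
0.089 [[0.5518, 0.1149], [0.5914, 0.114]] len 0.0396 ang -1.4 mid [0.5716 0.1145 0.089 ]
bolt near rim [[0.5714 0.1265 0.089 ]] [[0.5708 0.1289 0.08  ]]
bolt side [[0.5696, 0.1381], [0.5591, 0.1452], [0.5768, 0.1262], [0.5797, 0.149], [0.5544, 0.1194]]
pad rear edge [[0.5514, 0.0917], [0.5918, 0.0982]] plates [[0.5473, 0.1001], [0.6023, 0.1092]]
[[78, 78, 77, 79, 79, 81, 81, 82, 81, 82, 81, 77, 60, 48, 35, 26, 24, 20, 21, 23, 33, 49, 68, 80, 78, 78, 78, 80, 79, 97], [79, 77, 79, 81, 81, 81, 83, 81, 83, 83, 82, 81, 74, 68, 56, 47, 36, 27, 29, 42, 57, 72, 78, 81, 79, 79, 78, 79, 80, 115], [79, 78, 79, 80, 83, 80, 82, 81, 83, 82, 79, 79, 78, 77, 73, 69, 61, 50, 52, 67, 74, 79, 81, 80, 80, 81, 79, 77, 81, 120], [79, 77, 81, 79, 81, 81, 79, 82, 84, 81, 81, 80, 77, 78, 77, 78, 75, 71, 73, 76, 82, 81, 83, 80, 78, 77, 79, 80, 79, 121]]
scene px [312.45899528 187.90180151]
[[33, 35, 37, 40, 37, 41, 54, 83, 98, 102, 104,
[... 1127 characters left out ...]
49, 143], [37, 36, 35, 39, 54, 67, 78, 85, 85, 73, 58, 51, 51, 57, 54, 54, 57, 76, 108, 136, 148, 153, 147, 139, 127], [34, 35, 37, 37, 59, 83, 103, 111, 115, 96, 79, 69, 66, 67, 65, 68, 81, 105, 127, 146, 149, 147, 137, 118, 103], [35, 38, 35, 39, 61, 90, 120, 135, 136, 127, 115, 107, 105, 105, 101, 107, 124, 136, 144, 150, 139, 128, 115, 95, 91], [38, 36, 36, 42, 61, 83, 112, 130, 138, 144, 141, 139, 139, 140, 138, 138, 146, 151, 147, 136, 124, 107, 92, 93, 96], [37, 38, 38, 39, 49, 68, 84, 104, 121, 135, 147, 147, 148, 151, 151, 147, 146, 145, 134, 113, 96, 90, 93, 98, 102], [39, 37, 44, 39, 47, 56, 68, 79, 97, 114, 130, 145, 152, 149, 149, 150, 140, 125, 108, 92, 92, 101, 103, 107, 107]]
```

Lift point ≈ (0.571, 0.1385): lug midline, near rim, side and scene views agree. Pad centre ≈ (0.569, 0.112). The remaining shift is tool (6, -26) mm, then lower it about 1 mm and release.

```bash
python3 -m jog '[[[1.5,-6,0],0],[[1.5,-8,0],0],[[1.5,-7,0],0],[[1,-4,0],0],[[0,0,0],0]]'
python3 - <<'E'
from h import *
s,t,M=tool();print(s['time'],t,np.degrees(np.arctan2(M[1,0],M[0,0])),s['wrist_force'],delta([.5887+.0018,.0230+.0263,.053]))
E
```

```text
time: 15.12
tool_pos: [0.5906, 0.0489, 0.0541]
tcp_rot: [-3.124, -0.251, 0.03]
wrist_force: [-0.1, -0.3, -8.9]
gripper_width: 0.0273
15.125 [0.5905567  0.04887847 0.05409937] 9.185272852415402 [-0.07700245 -0.30899618 -8.87569672] [ 0.  -0.4  1.1]
```

```bash
python3 -m jog '[[[0,0,1],0],[[0,0,0.7],0],[[0,0,0.3],0],[[0,0,0],0],[[0,0,0],0]]'
python3 - <<'E'
from h import *
s,t,M=tool();print(s['time'],t,np.degrees(np.arctan2(M[1,0],M[0,0])),s['wrist_force'])
b=cam('side');w=cam('wrist')
k=260/507
g=cv2.cvtColor(w['pixels'],cv2.COLOR_RGB2GRAY).astype(int)
for x in(215,240,265): 
    r=g[20:140,x];print(x,r[::3].tolist())
for y in(45,60,75,90): print(y,g[y,180:360:4].tolist())
E
```

```text
time: 15.75
tool_pos: [0.5906, 0.0486, 0.0533]
tcp_rot: [-3.124, -0.25, 0.029]
wrist_force: [-1.8, 1.4, -5.5]
gripper_width: 0.0274
15.75 [0.59062001 0.04860415 0.05328421] 9.157588347408026 [-1.80002967  1.38358121 -5.52859263]
215 [76, 76, 75, 75, 76, 76, 77, 74, 75, 75, 78, 75, 75, 76, 76, 79, 78, 76, 77, 75, 75, 76, 78, 75, 80, 77, 76, 77, 79, 68, 51, 31, 33, 31, 36, 36, 35, 34, 39, 41]
240 [41, 38, 38, 41, 40, 39, 36, 38, 44, 48, 53, 64, 63, 65, 67, 65, 60, 46, 63, 79, 78, 82, 77, 87, 143, 141, 141, 142, 141, 141, 140, 109, 61, 57, 53, 57, 56, 56, 58, 56]
265 [71, 71, 73, 70, 71, 70, 69, 67, 69, 66, 64, 65, 67, 66, 66, 66, 66, 67, 60, 52, 21, 74, 75, 80, 91, 131, 135, 136, 136, 138, 138, 138, 134, 101, 60, 59, 58, 58, 56, 57]
45 [102, 104, 105, 96, 71, 78, 77, 78, 74, 77, 40, 35, 36, 38, 36, 47, 56, 63, 67, 65, 66, 69, 66, 66, 68, 69, 69, 67, 71, 70, 63, 124, 143, 144, 143, 144, 143, 130, 80, 58, 58, 57, 47, 124, 148]
60 [178, 179, 178, 77, 77, 78, 78, 75, 78, 77, 78, 75, 34, 36, 38, 65, 64, 64, 67, 65, 66, 69, 69, 68, 67, 67, 66, 66, 62, 40, 138, 141, 142, 144, 143, 144, 134, 105, 158, 157, 157, 115, 52, 136, 146]
75 [172, 175, 151, 73, 78, 78, 75, 75, 77, 77, 76, 78, 77, 75, 78, 75, 33, 43, 55, 60, 59, 59, 61, 55, 36, 24, 50, 77, 78, 139, 139, 140, 142, 142, 143, 138, 103, 143, 144, 144, 145, 140, 51, 141, 138]
90 [173, 176, 73, 77, 79, 78, 74, 77, 76, 76, 76, 76, 76, 77, 109, 111, 103, 86, 77, 77, 77, 79, 135, 141, 130, 136, 138, 140, 139, 138, 140, 141, 141, 143, 140, 107, 57, 57, 54, 94, 61, 43, 61, 133, 125]
```

```bash
python3 - <<'E'
from h import *
w=load('wrist');g=cv2.GaussianBlur(cv2.cvtColor(w['pixels'],cv2.COLOR_RGB2GRAY),(3,3),0)
for y in range(2,84,8): print(y,g[y,205:320:4].tolist())
m=((g>46)&(g<74)).astype(np.uint8);m[:, :205]=0;m[:,315:]=0;m[90:]=0
m=cv2.morphologyEx(m,cv2.MORPH_OPEN,np.ones((5,5)));c=max(cv2.findContours(m,0,1)[0],key=cv2.contourArea)
print(cv2.boundingRect(c));q=c.reshape(-1,2);q=q[(q[:,1]>3)&(q[:,1]<86)]
P=onz(w,q,.089)[:,:2]
A=np.c_[2*P,np.ones(len(P))]
for i in range(4):
    x=np.linalg.lstsq(A,(P**2).sum(1),rcond=None)[0];r=np.sqrt(x[2]+x[0]**2+x[1]**2);e=np.abs(np.hypot(*(P-x[:2]).T)-r);k=e<max(.001,np.percentile(e,80));P,A=P[k],A[k]
print(x[:2],r,len(P),e.max())
E
```

```text
2 [74, 78, 78, 75, 75, 76, 60, 37, 36, 37, 37, 38, 38, 37, 52, 71, 70, 72, 69, 71, 74, 69, 109, 143, 144, 144, 144, 144, 144]
10 [77, 77, 76, 75, 75, 52, 37, 39, 38, 39, 38, 38, 39, 38, 66, 71, 72, 73, 72, 72, 73, 73, 70, 76, 142, 144, 145, 144, 144]
18 [77, 77, 77, 75, 48, 38, 37, 38, 37, 37, 38, 39, 38, 42, 70, 72, 74, 74, 74, 75, 74, 73, 74, 71, 68, 142, 144, 144, 144]
26 [77, 78, 75, 74, 39, 37, 39, 39, 39, 39, 39, 38, 39, 54, 71, 72, 72, 71, 73, 72, 72, 72, 73, 73, 66, 131, 143, 143, 145]
34 [77, 77, 76, 72, 36, 36, 36, 38, 37, 39, 39, 39, 38, 64, 71, 71, 71, 72, 72, 72, 72, 72, 72, 72, 67, 105, 142, 143, 145]
42 [78, 76, 76, 70, 35, 36, 36, 37, 35, 37, 37, 62, 67, 68, 68, 69, 69, 69, 70, 70, 70, 71, 70, 70, 63, 116, 142, 145, 144]
50 [78, 77, 76, 77, 63, 36, 36, 36, 37, 61, 66, 66, 66, 66, 66, 65, 66, 67, 66, 67, 66, 67, 67, 65, 75, 141, 143, 143, 145]
58 [78, 76, 76, 77, 77, 55, 36, 37, 40, 65, 66, 67, 68, 67, 67, 68, 68, 66, 66, 66, 66, 66, 63, 50, 139, 141, 142, 143, 145]
66 [77, 76, 76, 78, 77, 78, 70, 37, 47, 65, 66, 66, 66, 66, 66, 66, 66, 66, 66, 67, 65, 47, 49, 138, 141, 141, 142, 143, 145]
74 [76, 76, 78, 77, 77, 77, 76, 77, 76, 53, 47, 55, 59, 61, 63, 62, 61, 58, 48, 34, 49, 77, 88, 140, 140, 142, 141, 144, 143]
82 [76, 76, 78, 78, 78, 76, 76, 77, 77, 80, 81, 79, 77, 74, 67, 62, 76, 79, 76, 95, 88, 139, 139, 139, 139, 141, 141, 144, 141]
(238, 0, 66, 78)
[0.57433507 0.13934826] 0.00906487361162021 131 0.0015447143464044927
```

```bash
python3 - <<'E'
from h import *
w=load('wrist')
L=[(229,2),(225,10),(221,18),(219,26),(218,34),(218,42),(221,50),(225,58),(231,66)];Rr=[(291,2),(297,10),(302,18),(304,26),(304.5,34),(303.5,42),(301,50),(296,58),(287,66),(262,76)]
for z in(.089,.085):
  P=onz(w,L+Rr,z)[:,:2];A=np.c_[2*P,np.ones(len(P))];x=np.linalg.lstsq(A,(P**2).sum(1),rcond=None)[0];r=np.sqrt(x[2]+x[0]**2+x[1]**2);print(z,x[:2].round(4),r.round(4),(np.hypot(*(P-x[:2]).T)-r).round(4).tolist())
E
```

```text
0.089 [0.5712 0.1414] 0.0122 [-0.0, -0.0003, -0.0002, -0.0001, 0.0001, 0.0004, 0.0002, 0.0002, 0.0002, -0.0003, -0.0002, 0.0002, 0.0003, 0.0003, 0.0003, 0.0002, -0.0001, -0.0006, -0.0006]
0.085 [0.5708 0.1421] 0.0126 [-0.0, -0.0003, -0.0002, -0.0001, 0.0001, 0.0004, 0.0002, 0.0002, 0.0002, -0.0003, -0.0002, 0.0002, 0.0003, 0.0003, 0.0003, 0.0002, -0.0001, -0.0006, -0.0006]
```

A clean circle fit (r = 12.2 mm, 13 expected) puts the bolt at (0.571, 0.1412). I'll nudge 3 mm further in, then release.

```bash
python3 -m jog '[[[0,-2,0],0],[[0,-1,0],0],[[0,0,0.5],0],[[0,0,0],0],[[0,0,0],0]]'; python3 -c "
from h import *
s,t,M=tool();print(t,s['wrist_force'])"; python3 -m jog '[[[0,0,0],0],[[0,0,0],0],[[0,0,0],0],[[0,0,0],0],[[0,0,-10],0]]' 0.7;  python3 -m jog '[[[0,0,-30],0],[[0,0,-40],0],[[0,0,-30],0],[[0,0,0],0],[[0,0,0],0]]' 
python3 - <<'E'
from h import *
s,t,M=tool();print(s['time'],t,np.degrees(np.arctan2(M[1,0],M[0,0])),M[2].round(3),s['joint_pos'].round(2))
w=cam('wrist')
u=np.array([-.16,.987]);v=np.array([-.987,-.16])
g=cv2.cvtColor(w['pixels'],cv2.COLOR_RGB2GRAY).astype(int)
post=np.array([.5906,.0510])
print('post px',proj(w,[np.r_[post+a*u+b*v,.095] for a,b in((.012,.014),(.012,-.014),(-.012,-.014),(-.012,.014))]).round(0).tolist())
print('base edges px',proj(w,[np.r_[post+a*u+b*v,.012] for a,b in((.06,.044),(.06,-.044),(-.06,.044),(-.06,-.044))]).round(0).tolist())
for y in(120,150,180,210): print(y,g[y,200:360:4].tolist())
E
```

```text
time: 16.48
tool_pos: [0.5905, 0.0507, 0.0533]
tcp_rot: [-3.126, -0.248, 0.029]
wrist_force: [-0.5, -1.5, -4.4]
gripper_width: 0.0273
[0.59047489 0.05065745 0.0532551 ] [-0.49157802 -1.54029015 -4.44895887]
time: 17.1
tool_pos: [0.5915, 0.0514, 0.064]
tcp_rot: [-3.125, -0.249, 0.026]
wrist_force: [0.8, 0.3, 0.4]
gripper_width: 0.0597
time: 17.73
tool_pos: [0.5936, 0.051, 0.1702]
tcp_rot: [-3.125, -0.25, 0.023]
wrist_force: [0.3, -0.2, -0.6]
gripper_width: 0.0597
17.725 [0.59355374 0.05102862 0.17021252] 9.136824627403676 [-0.014 -0.008 -1.   ] [ 0.06  0.39 -0.31  1.82  0.13  0.97 -0.15]
post px [[254.0, 204.0], [297.0, 204.0], [296.0, 238.0], [255.0, 238.0]]
base edges px [[226.0, 123.0], [329.0, 123.0], [232.0, 252.0], [324.0, 253.0]]
120 [165, 164, 167, 163, 167, 109, 96, 53, 54, 53, 45, 51, 52, 53, 53, 54, 52, 53, 55, 54, 54, 68, 93, 98, 94, 94, 70, 92, 89, 60, 94, 94, 116, 169, 169, 165, 143, 96, 97, 95]
150 [159, 161, 162, 160, 161, 161, 157, 110, 92, 90, 57, 92, 95, 94, 92, 92, 88, 77, 67, 56, 89, 96, 94, 93, 95, 94, 94, 91, 63, 81, 92, 93, 153, 171, 177, 165, 164, 165, 166, 173]
180 [166, 159, 164, 167, 165, 166, 161, 158, 77, 91, 60, 92, 95, 91, 93, 92, 54, 47, 47, 45, 47, 48, 46, 82, 94, 90, 92, 91, 60, 91, 91, 87, 160, 166, 168, 168, 172, 167, 163, 161]
210 [163, 163, 161, 165, 167, 165, 160, 166, 84, 89, 54, 54, 91, 82, 46, 60, 62, 59, 59, 63, 63, 59, 62, 59, 71, 94, 93, 68, 53, 63, 91, 91, 162, 168, 173, 165, 159, 167, 172, 168]
```

```bash
python3 -m jog '[[[0,30,0],0],[[-1,40,0],0],[[-1,40,0],0],[[-1,24,0],0],[[0,0,10],0]]' 0 40; python3 -m jog '[[[0,0,30],0],[[0,0,15],0],[[0,0,0],0],[[0,0,0],0],[[0,0,0],0]]'
python3 - <<'E'
from h import *
s,t,M=tool();print(s['time'],t,delta([.612,-.0814,.046]),s['wrist_force'],s['gripper_width'])
b=cam('side')
u=np.array([-.16,.987]);v=np.array([-.987,-.16]);post=np.array([.5906,.0510])
E
```

```text
time: 18.4
tool_pos: [0.6106, -0.0847, 0.1548]
tcp_rot: [-3.123, -0.253, 0.032]
wrist_force: [-0.0, 0.3, -0.3]
gripper_width: 0.0
time: 19.02
tool_pos: [0.6088, -0.0813, 0.107]
tcp_rot: [-3.121, -0.257, 0.036]
wrist_force: [-0.1, -0.3, 0.6]
gripper_width: 0.0001
19.025 [ 0.60884799 -0.08127539  0.10698504] [ 4.4  1.4 60.9] [-0.05452947 -0.32729663  0.57155643] 0.00010684198359036598
```

```bash
python3 -m jog '[[[3,1,10],0],[[0,0,12],0],[[0,0,12],0],[[0,0,12],0],[[0,0,8],0]]'
python3 - <<'E'
from h import *
s,t,M=tool();print(s['time'],t,delta([.612,-.0814,.046]),s['wrist_force'])
E
```

```text
time: 19.7
tool_pos: [0.6132, -0.0836, 0.0514]
tcp_rot: [-3.124, -0.255, 0.028]
wrist_force: [0.8, -4.7, 6.6]
gripper_width: -0.0003
19.7 [ 0.61317015 -0.08358649  0.05139199] [-0.7 -2.3  5.4] [ 0.84524192 -4.74601919  6.62698106]
```

```bash
python3 -m jog '[[[0,0,5],0],[[0,0,3],0],[[0,0,2],0],[[0,0,1],0],[[0,0,0],0]]'
python3 - <<'E'
from h import *
s,t,M=tool();print(s['time'],t,s['wrist_force'])
b=cam('side','d3.png')
E
```

```text
time: 20.32
tool_pos: [0.6137, -0.0844, 0.0444]
tcp_rot: [-3.127, -0.253, 0.026]
wrist_force: [-10.7, 2.2, 28.3]
gripper_width: 0.0002
20.325 [ 0.61369334 -0.08435503  0.04435611] [-10.66266641   2.16964591  28.31095324]
```

```bash
python3 - <<'E'
from h import *
a=cv2.imread('pics/d2.png',0);b=cv2.imread('pics/d3.png',0);c=load('side')
p0,p1=proj(c,[[.571,.141,.089],[.571,.141,.101]]);print(p0,p1,'expected shift',p1-p0)
for (x,y,n) in((254,187,9),(215,200,12),(190,170,12)):
    T=a[y-n:y+n+1,x-n:x+n+1];S=b[y-n-15:y+n+16,x-n-15:x+n+16]
    r=cv2.matchTemplate(S,T,cv2.TM_CCOEFF_NORMED);_,v,_,l=cv2.minMaxLoc(r);print((x,y),v,np.array(l)-15)
E
python3 -m jog '[[[0,0,-8],0],[[0,0,-14],0],[[0,0,-14],0],[[0,0,-14],0],[[0,0,-12],0]]'; python3 -m jog '[[[0,0,-4],0],[[0,0,0],0],[[0,0,0],0],[[0,0,0],0],[[0,0,0],0]]'
python3 - <<'E'
from h import *
s,t,M=tool();print(s['time'],t,s['wrist_force'])
b=cam('side','d4.png')
a=cv2.imread('pics/d2.png',0);b=cv2.imread('pics/d4.png',0)
for (x,y,n) in((254,187,9),(215,200,12),(190,170,12)):
    T=a[y-n:y+n+1,x-n:x+n+1];S=b[y-n-15:y+n+16,x-n-15:x+n+16]
    r=cv2.matchTemplate(S,T,cv2.TM_CCOEFF_NORMED);_,v,_,l=cv2.minMaxLoc(r);print((x,y),v,np.array(l)-15)
E
```

```text
[253.46994642 185.9748751 ] [253.33934735 182.12430498] expected shift [-0.13059908 -3.85057012]
(254, 187) 0.8125431537628174 [-1 -4]
(215, 200) 0.9828225374221802 [ 0 -4]
(190, 170) 0.9809158444404602 [-2 -2]
time: 21.0
tool_pos: [0.6137, -0.0834, 0.1074]
tcp_rot: [-3.125, -0.254, 0.03]
wrist_force: [-0.2, -0.4, -0.8]
gripper_width: -0.0001
time: 21.62
tool_pos: [0.6135, -0.0843, 0.1114]
tcp_rot: [-3.126, -0.253, 0.031]
wrist_force: [0.0, -0.3, -0.7]
gripper_width: -0.0003
21.625 [ 0.6134626  -0.08429837  0.11135944] [ 0.0048294  -0.30755962 -0.66975094]
(254, 187) 0.9757254719734192 [0 0]
(215, 200) 0.9989885091781616 [0 0]
(190, 170) 0.9993797540664673 [0 0]
```

The first stroke lifted the lug by 4 px (12 mm), and it settled back to 0. Before the second stroke I'll check that the jack hasn't slid.

```bash
python3 - <<'E'
from h import *
w=cam('wrist')
u=np.array([-.16,.987]);v=np.array([-.987,-.16]);post=np.array([.5906,.0508])
g=cv2.cvtColor(w['pixels'],cv2.COLOR_RGB2GRAY).astype(int)
for a in(.03,.05,.0):
  l,r=proj(w,[np.r_[post+a*u+b*v,.012] for b in(.044,-.044)]);y=int((l[1]+r[1])/2)
  print(l.round(1),r.round(1),'L',g[y,int(l[0])-10:int(l[0])+11:2].tolist(),'R',g[y,int(r[0])-10:int(r[0])+11:2].tolist()) if 0<=y<420 else print('out',y)
f,bk=proj(w,[np.r_[post+a*u,.095] for a in(.012,-.012)]);print('post',f.round(1),bk.round(1))
x=int(f[0]);print(g[int(f[1])-14:int(bk[1])+14:2,x].tolist(),int(f[1])-14)
# pad rear edge
p=proj(w,[np.r_[post+.072*u+.004*v,.058]])[0];print('pad rear',p.round(1));x,y=p.astype(int)
if y>12: print(g[y-14:y+15:2,x].tolist())
E
```

```text
out -46
out -81
[211.4   5.9] [349.3   5.5] L [157, 156, 155, 154, 150, 144, 81, 71, 80, 91, 91] R [95, 93, 90, 84, 93, 159, 164, 163, 164, 166, 166]
post [277.2 -84.2] [277.2 -19.5]
[28, 23, 21, 20, 11, 15, 14, 10, 11, 11, 12, 18, 18, 61, 92, 93, 92, 91, 93, 92, 92, 95, 94, 107, 146, 158, 168, 168, 166, 87, 12, 14, 9, 11, 14, 13, 9, 6, 14, 11, 13, 12, 14, 8, 13, 5, 6] -98
pad rear [ 270.7 -178.7]
```

```bash
python3 - <<'E'
from h import *
w=load('wrist');b=load('side')
u=np.array([-.16,.987]);v=np.array([-.987,-.16]);post=np.array([.5906,.0508])
for n,c in(('w',w),('s',b)):
  g=cv2.cvtColor(c['pixels'],cv2.COLOR_RGB2GRAY).astype(float)
  for off in(.034,-.034):
    ds=np.arange(-.012,.0121,.002)
    q=proj(c,[np.r_[post+(-.155+d)*u+off*v,.012] for d in ds])
    ok=(q[:,0]>0)&(q[:,0]<559)&(q[:,1]>0)&(q[:,1]<419)
    print(n,off,q[6].round(0),[int(cv2.getRectSubPix(g.astype(np.float32),(1,1),tuple(map(float,p)))[0,0]) if o else -1 for p,o in zip(q,ok)])
E
```

```text
w 0.034 [235. 233.] [61, 38, 21, 28, 58, 60, 61, 59, 59, 40, 23, 25, 56]
w -0.034 [325. 234.] [67, 52, 25, 26, 60, 66, 66, 65, 67, 53, 24, 28, 57]
s 0.034 [325. 252.] [107, 108, 94, 64, 54, 54, 56, 58, 55, 55, 54, 52, 55]
s -0.034 [339. 238.] [216, 215, 216, 223, 153, 90, 88, 102, 109, 114, 113, 110, 110]
```

The base edges match the predicted jack pose to about 2 mm, so I'll do the second stroke.

```bash
python3 -m jog '[[[-1,0,12],0],[[0,0,13],0],[[0,0,12],0],[[0,0,12],0],[[0,0,8],0]]'; python3 -m jog '[[[0,0,6],0],[[0,0,4],0],[[0,0,2],0],[[0,0,1],0],[[0,0,0],0]]'
python3 - <<'E'
from h import *
s,t,M=tool();print(s['time'],t,s['wrist_force'])
b=cam('side','d5.png')
a=cv2.imread('pics/d2.png',0);b=cv2.imread('pics/d5.png',0);c=cv2.imread('pics/d3.png',0)
for (x,y,n) in((254,187,9),(215,200,12),(190,170,12)):
    T=a[y-n:y+n+1,x-n:x+n+1];S=b[y-n-15:y+n+16,x-n-15:x+n+16]
    r=cv2.matchTemplate(S,T,cv2.TM_CCOEFF_NORMED);_,v,_,l=cv2.minMaxLoc(r);print((x,y),v,np.array(l)-15)
print('diff vs stroke1',np.abs(b.astype(int)-c)[150:300,200:400].mean())
s,t,M=tool();print(s['time'],t,s['wrist_force'])
E
```

```text
time: 22.35
tool_pos: [0.6126, -0.0861, 0.0512]
tcp_rot: [-3.128, -0.251, 0.026]
wrist_force: [1.1, -4.1, 6.9]
gripper_width: -0.0001
time: 22.98
tool_pos: [0.6132, -0.0869, 0.0441]
tcp_rot: [-3.131, -0.249, 0.024]
wrist_force: [-12.2, 0.1, 31.6]
gripper_width: 0.0001
22.975 [ 0.61319317 -0.08693393  0.04406165] [-12.1618135    0.14362559  31.629613  ]
(254, 187) 0.8024662733078003 [-1 -4]
(215, 200) 0.9831761717796326 [ 0 -4]
(190, 170) 0.9802480340003967 [ 0 -1]
diff vs stroke1 2.847566666666667
23.025 [ 0.61321912 -0.086932    0.04408034] [-12.77091541   0.65121841  32.10255966]
```

```bash
python3 -m jog '[[[0,0,0],0],[[0,0,0],0],[[0,0,0.5],0],[[0,0,0.5],0],[[0,0,0.5],0]]'
python3 - <<'E'
from h import *
b=cam('side','d6.png');s,t,M=tool();print(s['time'],t,s['wrist_force'])
a=cv2.imread('pics/d2.png',0);b=cv2.imread('pics/d6.png',0)
x,y,n=215,200,12
T=a[y-n:y+n+1,x-n:x+n+1];S=b[y-n-15:y+n+16,x-n-15:x+n+16]
r=cv2.matchTemplate(S,T,cv2.TM_CCOEFF_NORMED);_,v,_,l=cv2.minMaxLoc(r);print(v,np.array(l)-15)
if s['wrist_force'][2]>12 and l[1]-15<=-3: robot.close_job();print('closed')
E
```

```text
time: 23.65
tool_pos: [0.613, -0.0868, 0.0449]
tcp_rot: [3.131, 0.249, -0.024]
wrist_force: [-6.4, 0.8, 22.7]
gripper_width: 0.0002
23.7 [ 0.61303091 -0.08684216  0.04494634] [-7.39834652 -0.3145177  23.99761099]
0.982404351234436 [ 0 -4]
the job is handed in; nothing more can be done
closed
```

I draped the black pad over the jack's bar and carried the jack by its post until the pad sat under the lug. I then pumped the handle twice, letting it right up in between, and handed in at 23.7 s of the 59 s while holding it down on the second stroke.

**Last checks**
- **Handle:** the fingers were pressing with about 24 N, with the fingertips 45 mm above the bench (46 mm is fully down), so the handle is at or very near its stop.
- **Platform:** the side camera showed it about 4 px (12 mm) up on both strokes, and back to 0 px between them.
- **Jack:** after the first stroke, its base edges matched the pose I expected to within about 2 mm.
- **Pad position:** I estimate the pad centre within about 2 mm of the bolt centre, from wrist-camera measurements made just before release. I could not see the pad directly once it was under the lug.

**Disagreements**
- The pad sits about 4 mm off the middle of the bar, lengthwise, within the 9 mm allowed.
- The lug and bolt position estimates differed by 2–3 mm between views. I used the close-up circle fit and moved the jack about 2 mm further in.
- While pressing, the fingers also felt a sideways force of 7–13 N. I checked the jack's position only between the strokes, not again after the second.

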